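# Put the train-table pieces on their display plaques

### The job

Tidy the train table: put the silver tram, the wooden viaduct arch, the steel tunnel portal and the ceramic fir tree on the white tiers, each standing upright on the plaque whose dark footprint matches its foot, centred on the footprint and lined up with it. Never tip the ceramic tree over, and leave the little black lid box where it is.

Things in the scene. Friction and masses are not known exactly. Their poses are not given: they have to be found in the camera images.
- tram: silver plastic tram, a plain long block 90 mm (x) by 32 mm (y), sides upright to 40 mm, roof gear to 46 mm, flat underside, about 90 g. Origin at the centre of its underside, z up. A half turn makes no difference. Loose, starts standing on the table.
- arch: wooden viaduct arch, 90 mm long (x), 30 mm thick (y), 55 mm high: two piers 24 mm by 30 mm with a 42 mm wide round-topped opening under a solid deck (deck from 40 mm to 55 mm height; the flat 30 mm wide sides can be pinched), about 70 g. Origin at the centre of its underside, z up. A half turn makes no difference. Loose, starts standing on the table.
- portal: steel tunnel portal, 60 mm deep (x), 50 mm wide (y), 55 mm high: two upright walls 7 mm thick along x with a roof (43 to 49 mm height) and a low parapet at each end; the tunnel runs through along x. About 280 g; can be gripped across its 50 mm width by the outer walls. Origin at the centre of its underside, z up. A half turn makes no difference. Loose, starts standing on the table.
- tree: white ceramic fir tree, round, three stepped tiers, 60 mm high; foot 44 mm in diameter, widest tier 50 mm in diameter with an upright rim from 12 to 26 mm height, narrower above (at most 36 mm, then 24 mm diameter); about 120 g. Origin at the centre of its underside, z up; its turn does not matter. Loose, starts standing on the table.
- tram_pad: a flat grey plaque 104 mm (x) by 66 mm (y), 3 mm thick, fixed on the lower level of the white acrylic tiers (plaque top about 28 mm above the table), with a dark inlay: one solid rectangle 92 by 34 mm, long along x. Origin at the centre of its underside; its x axis runs along the 104 mm length. A half turn makes no difference.
- tree_pad: a flat grey plaque 104 mm (x) by 66 mm (y), 3 mm thick, fixed on the lower level of the white acrylic tiers (plaque top about 28 mm above the table), with a dark inlay: one round disc 52 mm in diameter. Origin at the centre of its underside; its x axis runs along the 104 mm length. A half turn makes no difference.
- arch_pad: a flat grey plaque 104 mm (x) by 66 mm (y), 3 mm thick, fixed on the upper level of the white acrylic tiers (plaque top about 53 mm above the table), with a dark inlay: two blocks 26 by 34 mm, their centres 68 mm apart along x. Origin at the centre of its underside; its x axis runs along the 104 mm length. A half turn makes no difference.
- portal_pad: a flat grey plaque 104 mm (x) by 66 mm (y), 3 mm thick, fixed on the upper level of the white acrylic tiers (plaque top about 53 mm above the table), with a dark inlay: two narrow parallel strips 64 mm long along x and 9 mm wide, 43 mm apart along y. Origin at the centre of its underside; its x axis runs along the 104 mm length. A half turn makes no difference.
- lid_box: little flip-top lid box in matte black plastic, lid shut, 57 by 41 by 30 mm, about 120 g, loose on the table; not to be moved. Origin at the centre of its underside.
Things that resemble listed ones, but are neither listed nor needed, are in the scene too. What is shaped like the tree but yellow is not meant.

How it is judged:
At the end, for the whole second after the job is handed in: Each piece rests on its matching plaque, within 12 mm of its centre and 3 mm of its top, tilted under 0.1 rad, long axis (tree excepted) within 0.2 rad of the plaque's x axis either way round; released and at rest; lid box within 30 mm of its start (horizontal distance between tram and tram_pad below 0.012 m and z of tram in the frame of tram_pad between 0 and 0.006 m and angle between each of tram, arch, portal, tree's own z axis and vertical below 0.1 rad and linear speed of each of tram, arch, portal, tree below 0.02 m/s and angle between the x axis of tram and the x axis of tram_pad, either way round below 0.2 rad and horizontal distance between arch and arch_pad below 0.012 m and z of arch in the frame of arch_pad between 0 and 0.006 m and angle between the x axis of arch and the x axis of arch_pad, either way round below 0.2 rad and horizontal distance between portal and portal_pad below 0.012 m and z of portal in the frame of portal_pad between 0 and 0.006 m and angle between the x axis of portal and the x axis of portal_pad, either way round below 0.2 rad and horizontal distance between tree and tree_pad below 0.012 m and z of tree in the frame of tree_pad between 0 and 0.006 m and distance of lid_box from where it was at the start of the episode below 0.03 m); the robot touches nothing.
It fails at once if the ceramic tree is tipped over (angle between tree's own z axis and vertical above 0.7 rad).
It fails at once if the black lid box is moved (distance of lid_box from where it was at the start of the episode above 0.03 m).
It also fails if it takes over 115 s, if anything falls off the work surface, if the arm or the gripper's body presses on something with over 40 N, if the wrist force passes 120 N, or if a joint passes its speed limit or range.

### The arm

A 6-joint arm with a two-finger parallel gripper is mounted at the origin on the work surface. World frame = base frame: x ahead of the robot, y to its left, z up, the work surface at z = 0. Lengths are in m, angles in rad, forces in N, time in s.
With the tool pointing down it reaches from about 0.225 to 0.875 m from the base axis. Payload 3.4 kg.
Tool frame: the origin (TCP) lies between the finger pads; the fingertips stand 11 mm ahead of it and the grasp point (between the pads) lies 8 mm behind it; z points along the fingers, y is the line along which they close (so a half turn about z gives the same grasp; the last joint's range is limited). The gripper opens to 85 mm and grips with 20 to 120 N. Pads are 22 mm wide; open, the fingers measure 114 mm over their backs; the gripper's body (76 mm by 85 mm) begins 54 mm behind the grasp point. The pads swing forward as they close: fully open they stand 13 mm farther back than shut.
Start: joints at [-1.242, 0.276, 1.505, -0, 1.361, -0.121], TCP at [0.25, -0.518, 0.242] pointing down, gripper open.
Joint ranges: [-2.89, 2.89], [-0.75, 2.08], [0.22, 2.7], [-1.18, 4.32], [0.11, 2.71], [-2.7, 2.7]. Speed limits (rad/s): [2.57, 2.57, 3.14, 3.14, 3.14, 3.14].

### API

Orientations are given as a unit quaternion [w, x, y, z].
In Python, from rig import sensors, eyes, manip gives the robot as it stands.
- The arm moves only by the tool drive_tool, never from a script. Its argument "deltas" is a list of rows, each an object with "linear": the shift along the world's x, y, z in mm, a list of three; "twist": the turn about the world's z in degrees; "claw": the opening, from 0 (shut) to 1 (fully open). In form: [{"linear": [tx, ty, tz], "twist": twist, "claw": claw}, ...]. A call has 1 to 12 rows; each row is the pose to reach, as a shift and turn from the pose commanded when the call began; what a row does not reach only later rows make up. A row lasts 1/12 s, in which the tool goes at most 41.7 mm and 7.16 degrees, less where a joint would pass 70% of its speed; a pose out of reach is approached as far as the arm can. A call with a gripper value outside its range is refused whole. The fingers move at their own pace and stop on an object; "squeeze" is the grip in N (left out, the last holds). Time passes only in rows, so rows that repeat a pose let the fingers close. It gives the time, the measured TCP pose, the force, the opening and the grip force at its end, in the units of the state.
- sensors.get_state(): the state, without advancing time (a new reading comes with each control period).
- eyes.get_image(name): name is "scene" or "top"; returns the picture (480x640x3 uint8, red, green, blue); there is no depth.
- eyes.camera_model(name): a dict with "intrinsics" (3x3 intrinsics, pixels), "dist" ([k1, k2, p1, p2, k3] as OpenCV has them; the pictures are not rectified), "R" (3x3) and "t" (3): a world point X has camera coordinates R X + t. Camera axes: x right, y down, z forward; pixel columns grow to the right and rows downward; lengths in m; the calibration is good to about 2 mm. A picture is of the moment at which its call begins. camera_model takes no time and is no camera call.
- manip.sign_off(): hands the job in; it is judged then, once.
The state is a dict: "clock": time; "qpos": joint angles; "qd": joint speeds; "effort": joint torques, N m; "position": TCP position; "ee_rot": TCP orientation; "contact_force": force on the tool from outside, world axes, zero at the start; "moment": the same for the moment, N m; "width": finger opening in m; "gripper_force": force on a finger pad.
Only numpy, scipy, OpenCV 4.12 (cv2) and the standard library are available. Lean on these libraries where they do the work, as an engineer would, in place of code of your own. Each camera call takes 0.05 s, during which the arm holds its last target. There are 200 camera calls.

## Working session

There is one attempt and no reset: what is moved stays moved. The work goes in short steps, Python scripts to look and compute and a tool call to move; the robot and the scene stay as the last step left them, time stands still between calls to the robot, and variables do not carry over. Pictures are saved under pics/ and viewed, at most 14 in all, crops included, and the job is handed in when it is done.

Besides the shell and the picture viewer there is one more tool, called after ">>>" by a JSON object that holds its "name" and its "arguments". drive_tool: Moves the arm, as the interface text tells. Its arguments: {"type":"object","properties":{"deltas":{"type":"array","items":{"type":"object","properties":{"linear":{"type":"array","items":{"type":"number"}},"twist":{"type":"number"},"claw":{"type":"number"}}}},"squeeze":{"type":"number"}},"required":["deltas"]}

```bash
mkdir -p pics
cat > h.py <<'E'
import numpy as np, cv2
from rig import sensors, eyes, manip
def grab(n,f):
    im=eyes.get_image(n); cv2.imwrite(f'pics/{f}.png',im[:,:,::-1]); return im
def ray(n,px,z):
    c=eyes.camera_model(n); R=np.array(c['R']);t=np.array(c['t'])
    p=cv2.undistortPoints(np.array(px,float).reshape(-1,1,2),np.array(c['intrinsics']),np.array(c['dist'])).reshape(-1,2)
    d=np.c_[p,np.ones(len(p))]@R; o=-R.T@t
    return o+d*((z-o[2])/d[:,2])[:,None]
def proj(n,X):
    c=eyes.camera_model(n); R=np.array(c['R']);t=np.array(c['t'])
    return cv2.projectPoints(np.array(X,float).reshape(-1,1,3),cv2.Rodrigues(R)[0],t,np.array(c['intrinsics']),np.array(c['dist']))[0].reshape(-1,2)
E
python3 - <<'E'
from h import *
grab('top','top0');grab('scene','scene0')
for n in('top','scene'):
    c=eyes.camera_model(n);print(n,-np.array(c['R']).T@np.array(c['t']),np.round(c['R'],2).tolist(),c['intrinsics'])
print(sensors.get_state())
E
```

```text
top [ 0.41786678 -0.04821839  1.1343484 ] [[-0.01, -1.0, 0.0], [-0.99, 0.01, -0.11], [0.11, -0.0, -0.99]] [[508.52904638   0.         324.44974392]
 [  0.         508.52904638 240.8973071 ]
 [  0.           0.           1.        ]]
scene [0.85087271 0.53989851 0.90227017] [[-0.89, 0.46, 0.0], [0.36, 0.69, -0.62], [-0.29, -0.55, -0.78]] [[484.36254532   0.         318.81786706]
 [  0.         484.36254532 236.95845822]
 [  0.           0.           1.        ]]
{'clock': 0.1, 'qpos': array([-1.24200807e+00,  2.76531122e-01,  1.50597328e+00,  2.30041212e-05,
        1.36072257e+00, -1.21013359e-01]), 'qd': array([ 0.0008417 , -0.00080572, -0.00180385,  0.00012116,  0.00038144,
       -0.0006088 ]), 'effort': array([ 1.52864533e-03, -4.17697978e+01, -2.46405655e+01, -5.69636370e-05,
        5.83247791e-03,  5.33569860e-06]), 'position': array([ 0.24985389, -0.51738676,  0.24153982]), 'ee_rot': array([-8.13921511e-04,  9.74816444e-01,  2.23007247e-01, -7.35535440e-05]), 'contact_force': array([-0.27104523,  0.15614845, -1.11248177]), 'moment': array([0.01877766, 0.00107101, 0.01669971]), 'gripper_force': 0.0, 'width': 0.08556561452408634}
```

View pics/top0.png

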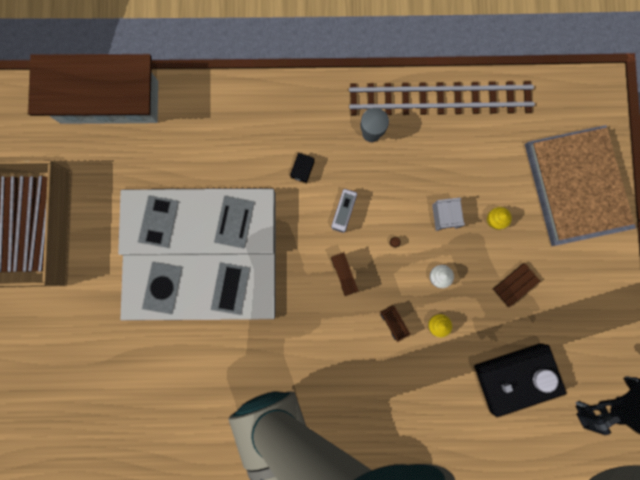

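View pics/scene0.png

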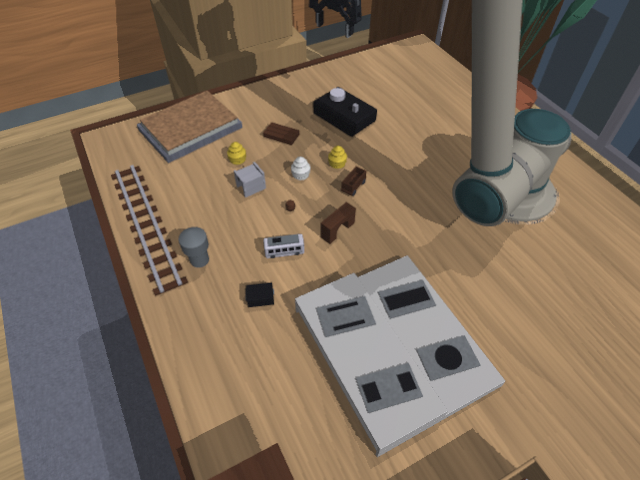

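Top view: tram (344,210). Arch candidates are (344,273) and (395,322), plus a brown slab at (517,284). Portal (449,213). Tree candidates are white (441,275) and yellow (499,217) and (440,325), which are not meant. The lid box is at (302,167). Plaques: arch (158,221), portal (235,221), tree (162,287), tram (231,289). I'll check the choices in a close crop.

Run:
```python
import cv2,numpy as np
a=cv2.imread('pics/top0.png')[150:350,280:550]; b=cv2.imread('pics/scene0.png')[130:310,220:380]
a=cv2.resize(a,None,fx=2.9,fy=2.9,interpolation=cv2.INTER_CUBIC); cv2.imwrite('pics/c1.png',a)
b=cv2.resize(b,None,fx=3.3,fy=3.3,interpolation=cv2.INTER_CUBIC); cv2.imwrite('pics/c2.png',b)
```

```text
(no output)
```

View pics/c1.png

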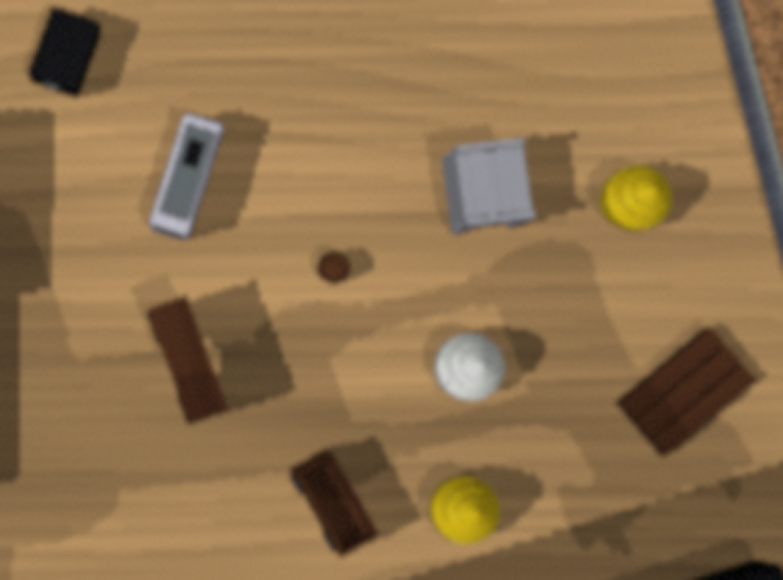

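View pics/c2.png

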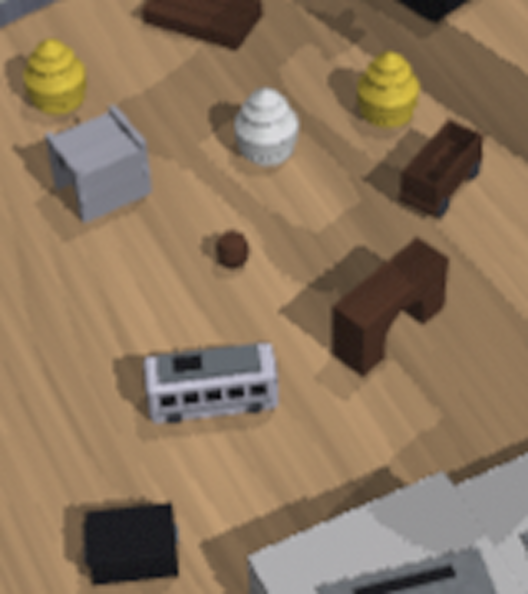

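c1/c2: the arch with the opening is at c1 (187,360), which is top (344,273). The thing at (395,322) is a wheeled cart and (517,284) is a slab, so neither is meant. Tram, portal and white tree are confirmed. Next, measuring.

Run:
```python
from h import *
im=cv2.imread('pics/top0.png'); g=im.max(2).astype(int); hsv=cv2.cvtColor(im,cv2.COLOR_BGR2HSV)
def fit(P):
    P=P[:,:2]*1000; (c,s,a)=cv2.minAreaRect(P.astype(np.float32))
    b=cv2.boxPoints((c,s,a)); e=[b[1]-b[0],b[2]-b[1]]; e=max(e,key=np.linalg.norm)
    return np.round(c,1),np.round(s,1),'ang',round(np.degrees(np.arctan2(e[1],e[0]))%180,1)
# inlays: pads
for n,(u0,u1,v0,v1),z in (('arch',(140,180,192,252),.053),('portal',(212,256,192,252),.053),('tree',(140,185,258,318),.028),('tram',(210,252,258,318),.028)):
    m=np.zeros(g.shape,np.uint8); m[v0:v1,u0:u1]=(g[v0:v1,u0:u1]<55)*255
    m2=np.zeros_like(m); m2[v0:v1,u0:u1]=((g[v0:v1,u0:u1]<150))*255
    for k,mm in(('inlay',m),('plaque',m2)):
        n_,l,st,ce=cv2.connectedComponentsWithStats(mm)
        keep=np.isin(l,[i for i in range(1,n_) if st[i,4]>25])
        v,u=np.nonzero(keep)
        if len(v): print(n,k,len(v),fit(ray('top',np.c_[u,v],z)))
def obj(n,box,mask,z):
    u0,u1,v0,v1=box; m=np.zeros(g.shape,np.uint8); m[v0:v1,u0:u1]=mask[v0:v1,u0:u1]*255
    m=cv2.morphologyEx(m,cv2.MORPH_OPEN,np.ones((2,2)))
    n_,l,st,ce=cv2.connectedComponentsWithStats(m); i=1+st[1:,4].argmax(); v,u=np.nonzero(l==i)
    P=ray('top',np.c_[u,v],z); print(n,len(v),fit(P),'mean',np.round(P[:,:2].mean(0)*1000,1))
sat=hsv[:,:,1]; hue=hsv[:,:,0]
obj('tram',(325,362,180,238),(sat<60),.042)
obj('portal',(425,472,190,236),(sat<60),.050)
obj('tree',(425,459,258,295),(sat<50)&(g>120),.026)
obj('arch',(325,365,245,300),(g<95)&(sat>120),.055)
obj('box',(285,320,148,186),(g<45),.03)
for n,P,z in (('tram',[(183,113),(222,125),(187,238),(150,225)],.042),('arch',[(147,312),(184,298),(227,410),(189,423)],.055),('portal',[(452,150),(525,140),(535,218),(460,228)],.052),('tree',[(470,367-34),(470,367+34),(436,367),(504,367)],.026)):
    print('hand',n,fit(ray('top',np.array(P)/2.9+[280,150],z)))
```

```text
arch inlay 305 (array([582.5, 305.6]), array([31. , 90.9]), 'ang', np.float32(168.5))
arch plaque 1620 (array([582.7, 303.2]), array([ 71.6, 106.7]), 'ang', np.float32(168.7))
portal inlay 160 (array([579.8, 143.2]), array([49.3, 60.1]), 'ang', np.float32(168.0))
portal plaque 1609 (array([579.5, 138.7]), array([ 75.7, 106.7]), 'ang', np.float32(168.8))
tree inlay 398 (array([441.1, 301.7]), array([45.6, 45.2]), 'ang', np.float32(89.3))
tree plaque 1633 (array([441.9, 299.5]), array([ 71.8, 107. ]), 'ang', np.float32(169.0))
tram inlay 590 (array([438. , 155.1]), array([31. , 88.6]), 'ang', np.float32(169.7))
tram plaque 1588 (array([438.3, 153. ]), array([ 70.8, 106.3]), 'ang', np.float32(169.5))
tram 645 (array([601.7, -96.1]), array([33.4, 93.9]), 'ang', np.float32(161.9)) mean [601.4 -96.2]
portal 834 (array([ 590.8, -320.4]), array([64.3, 63.3]), 'ang', np.float32(5.5)) mean [ 590.5 -320.3]
tree 412 (array([ 455.9, -305.3]), array([48.9, 47. ]), 'ang', np.float32(25.6)) mean [ 455.8 -305.8]
arch 612 (array([463.5, -97.7]), array([87.8, 37.9]), 'ang', np.float32(19.8)) mean [461.3 -96.1]
box 424 (array([700.5,  -6.5]), array([38.8, 56.9]), 'ang', np.float32(159.5)) mean [700.7  -6.3]
hand tram (array([603. , -94.3]), array([30.7, 89.8]), 'ang', np.float32(162.0))
hand arch (array([463.4, -92.9]), array([87.5, 29.3]), 'ang', np.float32(20.1))
hand portal (array([ 592.1, -321.9]), array([60.9, 56. ]), 'ang', np.float32(4.9))
hand tree (array([ 457.7, -306.3]), array([35.5, 36.5]), 'ang', np.float32(133.7))
```

>>> {"name": "drive_tool", "arguments": {"deltas": [{"linear": [213,424,-92],"twist": -6,"claw": 1},{"linear": [213,424,-92],"twist": -6,"claw": 1},{"linear": [213,424,-92],"twist": -6,"claw": 1},{"linear": [213,424,-92],"twist": -6,"claw": 1},{"linear": [213,424,-92],"twist": -6,"claw": 1},{"linear": [213,424,-92],"twist": -6,"claw": 1},{"linear": [213,424,-92],"twist": -6,"claw": 1},{"linear": [213,424,-92],"twist": -6,"claw": 1},{"linear": [213,424,-92],"twist": -6,"claw": 1},{"linear": [213,424,-92],"twist": -6,"claw": 1},{"linear": [213,424,-92],"twist": -6,"claw": 1},{"linear": [213,424,-92],"twist": -6,"claw": 1}], "squeeze": 50}}

```text
clock: 1.1
position: [0.4634, -0.0902, 0.1494]
ee_rot: [-0.001, 0.985, 0.173, -0.0]
contact_force: [0.6, -0.2, 0.7]
width: 0.0854
gripper_force: 0.0
```

Run:
```python
from h import *
im=grab('scene','s1'); c=im[120:320,190:390,::-1]
cv2.imwrite('pics/s1c.png',cv2.resize(c,None,fx=3,fy=3,interpolation=cv2.INTER_CUBIC))
# expected pixels of piece centres (top) in this crop
for n,X in (('arch',(.464,-.0925,.055)),('tram',(.603,-.094,.046)),('portal',(.592,-.321,.052)),('tree',(.457,-.306,.06)),('tcp',sensors.get_state()['position'])):
    p=proj('scene',[X])[0]; print(n,np.round(p,1),np.round((p-[190,120])*3))
```

```text
arch [339.5 213.9] [448. 282.]
tram [285.1 237.6] [285. 353.]
portal [250.4 171.6] [181. 155.]
tree [301.2 155.9] [334. 108.]
tcp [341.9 186.9] [456. 201.]
```

View pics/s1c.png

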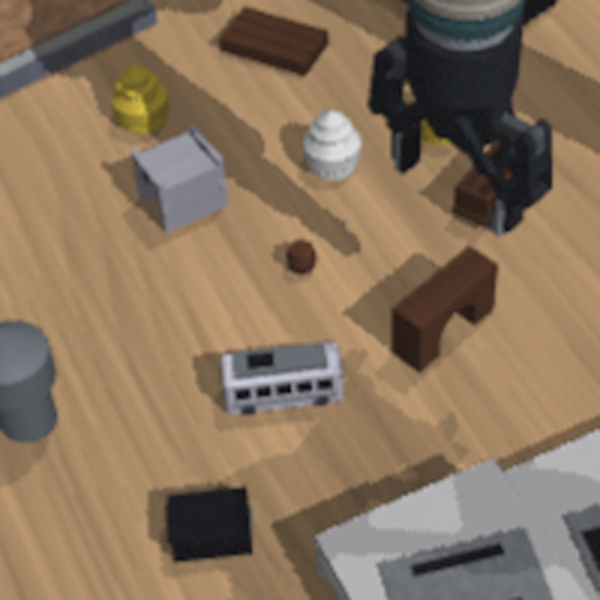

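The scene crop shows the arch top centred at (445,285), the tram at (280,360) and the tree apex at (332,112). All agree with my top-view estimates, so I'm descending on the arch.

>>> {"name": "drive_tool", "arguments": {"deltas": [{"linear": [1,1,-40],"twist": 0,"claw": 1},{"linear": [1,1,-80],"twist": 0,"claw": 1},{"linear": [1,1,-100],"twist": 0,"claw": 1},{"linear": [1,1,-116],"twist": 0,"claw": 1},{"linear": [1,1,-116],"twist": 0,"claw": 1},{"linear": [1,1,-116],"twist": 0,"claw": 0.1},{"linear": [1,1,-116],"twist": 0,"claw": 0.1},{"linear": [1,1,-116],"twist": 0,"claw": 0.1},{"linear": [1,1,-116],"twist": 0,"claw": 0.1},{"linear": [1,1,-116],"twist": 0,"claw": 0.1},{"linear": [1,1,-116],"twist": 0,"claw": 0.1},{"linear": [1,1,-116],"twist": 0,"claw": 0.1}]}}

```text
clock: 2.15
position: [0.4648, -0.0931, 0.0355]
ee_rot: [0.001, 0.985, 0.172, 0.001]
contact_force: [-0.0, -0.2, 6.7]
width: 0.0287
gripper_force: 49.2
```

>>> {"name": "drive_tool", "arguments": {"deltas": [{"linear": [0,0,20],"twist": 0,"claw": 0.1},{"linear": [0,0,60],"twist": 0,"claw": 0.1},{"linear": [0,0,100],"twist": 0,"claw": 0.1},{"linear": [60,200,110],"twist": -31,"claw": 0.1},{"linear": [60,200,110],"twist": -31,"claw": 0.1},{"linear": [60,200,110],"twist": -31,"claw": 0.1},{"linear": [60,200,110],"twist": -31,"claw": 0.1},{"linear": [60,200,110],"twist": -31,"claw": 0.1},{"linear": [117,360,110],"twist": -31,"claw": 0.1},{"linear": [117,398,110],"twist": -31,"claw": 0.1},{"linear": [117,398,110],"twist": -31,"claw": 0.1},{"linear": [117,398,110],"twist": -31,"claw": 0.1}]}}

```text
clock: 3.15
position: [0.5645, 0.2474, 0.1441]
ee_rot: [0.0, 0.995, -0.098, 0.0]
contact_force: [0.6, -1.1, -1.0]
width: 0.0294
gripper_force: 49.8
```

>>> {"name": "drive_tool", "arguments": {"deltas": [{"linear": [16,50,0],"twist": 0,"claw": 0.1},{"linear": [16,50,0],"twist": 0,"claw": 0.1},{"linear": [16,50,-10],"twist": 0,"claw": 0.1},{"linear": [16,50,-30],"twist": 0,"claw": 0.1},{"linear": [16,50,-30],"twist": 0,"claw": 0.1},{"linear": [16,50,-30],"twist": 0,"claw": 0.1}]}}

```text
clock: 3.65
position: [0.5788, 0.2934, 0.1124]
ee_rot: [0.001, 0.995, -0.098, -0.002]
contact_force: [-1.1, -0.7, -0.6]
width: 0.0292
gripper_force: 49.9
```

Run:
```python
from h import *
im=grab('scene','s2'); c=im[200:400,300:500,::-1]
cv2.imwrite('pics/s2c.png',cv2.resize(c,None,fx=3,fy=3,interpolation=cv2.INTER_CUBIC))
s=sensors.get_state(); print(s['position'],s['ee_rot'],s['width'])
```

```text
[0.57987853 0.29382694 0.11366312] [ 6.82586925e-04  9.95145566e-01 -9.84080343e-02 -8.33723965e-04] 0.029298467808010178
```

View pics/s2c.png

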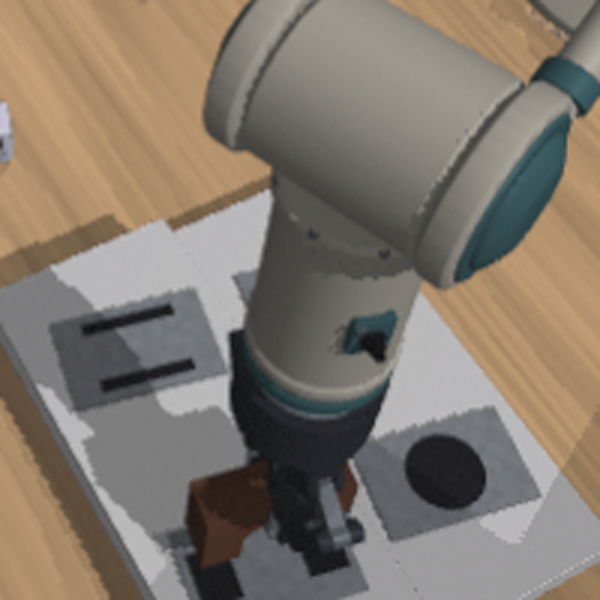

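>>> {"name": "drive_tool", "arguments": {"deltas": [{"linear": [3,12,-5],"twist": 0,"claw": 0.1},{"linear": [3,12,-12],"twist": 0,"claw": 0.1},{"linear": [3,12,-18],"twist": 0,"claw": 0.1},{"linear": [3,12,-22],"twist": 0,"claw": 0.1},{"linear": [3,12,-24],"twist": 0,"claw": 0.1},{"linear": [3,12,-25],"twist": 0,"claw": 0.1},{"linear": [3,12,-25],"twist": 0,"claw": 0.1}]}}

```text
clock: 4.28
position: [0.5834, 0.3072, 0.0889]
ee_rot: [0.0, 0.995, -0.098, -0.0]
contact_force: [-0.0, -0.5, -1.1]
width: 0.0293
gripper_force: 49.9
```

>>> {"name": "drive_tool", "arguments": {"deltas": [{"linear": [-1,-1,-1],"twist": 0,"claw": 0.1},{"linear": [-1,-1,-1.5],"twist": 0,"claw": 0.1},{"linear": [-1,-1,-1.5],"twist": 0,"claw": 0.7},{"linear": [-1,-1,-1.5],"twist": 0,"claw": 0.7},{"linear": [-1,-1,-1.5],"twist": 0,"claw": 0.7},{"linear": [-1,-1,-1.5],"twist": 0,"claw": 0.7},{"linear": [-1,-1,20],"twist": 0,"claw": 0.7},{"linear": [-1,-1,60],"twist": 0,"claw": 0.8},{"linear": [-1,-1,100],"twist": 0,"claw": 1},{"linear": [-1,-1,120],"twist": 0,"claw": 1}]}}

```text
clock: 5.12
position: [0.5843, 0.307, 0.2139]
ee_rot: [-0.001, 0.995, -0.098, 0.003]
contact_force: [1.6, -0.1, 1.0]
width: 0.0849
gripper_force: 0.0
```

>>> {"name": "drive_tool", "arguments": {"deltas": [{"linear": [20,-400,-20],"twist": -7,"claw": 1},{"linear": [20,-400,-20],"twist": -7,"claw": 1},{"linear": [20,-400,-20],"twist": -7,"claw": 1},{"linear": [20,-400,-20],"twist": -7,"claw": 1},{"linear": [20,-400,-20],"twist": -7,"claw": 1},{"linear": [20,-400,-20],"twist": -7,"claw": 1},{"linear": [20,-400,-20],"twist": -7,"claw": 1},{"linear": [20,-400,-20],"twist": -7,"claw": 1},{"linear": [20,-400,-20],"twist": -7,"claw": 1},{"linear": [20,-400,-60],"twist": -7,"claw": 1},{"linear": [20,-400,-60],"twist": -7,"claw": 1},{"linear": [20,-400,-60],"twist": -7,"claw": 1}]}}

```text
clock: 6.12
position: [0.6005, -0.0949, 0.1462]
ee_rot: [-0.0, 0.987, -0.16, -0.003]
contact_force: [-0.1, 0.9, 0.4]
width: 0.0855
gripper_force: 0.0
```

Run:
```python
from h import *
im=grab('scene','s3'); c=im[300:460,300:520,::-1]
cv2.imwrite('pics/s3c.png',cv2.resize(c,None,fx=3.5,fy=3.5,interpolation=cv2.INTER_CUBIC))
s=sensors.get_state(); print(s['position'],s['ee_rot'],s['width'])
```

```text
[ 0.60164002 -0.09372514  0.14785686] [-5.02631706e-04  9.87240161e-01 -1.59229442e-01 -1.61115213e-03] 0.08562220966462908
```

View pics/s3c.png

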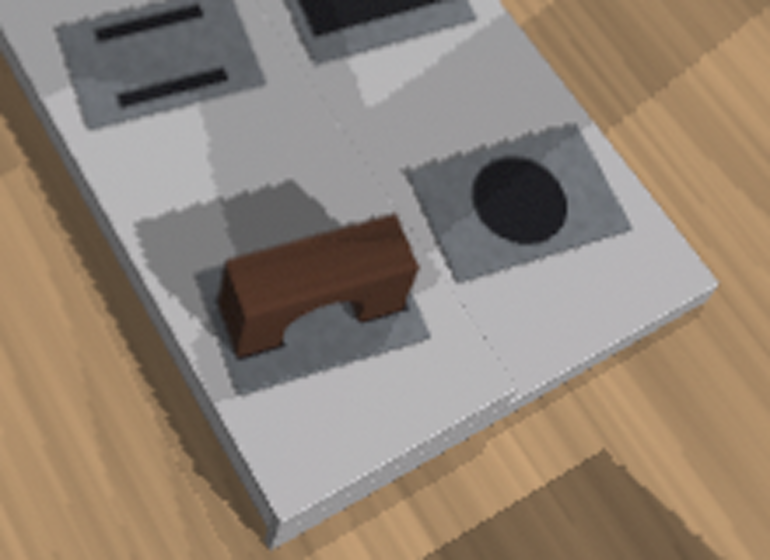

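The arch stands on its inlays, lined up with the plaque (crop centre about (320,280)). Now the tram.

>>> {"name": "drive_tool", "arguments": {"deltas": [{"linear": [1,-1,-40],"twist": 0,"claw": 1},{"linear": [1,-1,-80],"twist": 0,"claw": 1},{"linear": [1,-1,-110],"twist": 0,"claw": 1},{"linear": [1,-1,-128],"twist": 0,"claw": 1},{"linear": [1,-1,-128],"twist": 0,"claw": 1},{"linear": [1,-1,-128],"twist": 0,"claw": 0.1},{"linear": [1,-1,-128],"twist": 0,"claw": 0.1},{"linear": [1,-1,-128],"twist": 0,"claw": 0.1},{"linear": [1,-1,-128],"twist": 0,"claw": 0.1},{"linear": [1,-1,-128],"twist": 0,"claw": 0.1},{"linear": [1,-1,-128],"twist": 0,"claw": 0.1}]}}

```text
clock: 7.08
position: [0.605, -0.0948, 0.0231]
ee_rot: [0.0, 0.987, -0.158, 0.002]
contact_force: [0.2, 2.1, 6.2]
width: 0.0314
gripper_force: 52.0
```

>>> {"name": "drive_tool", "arguments": {"deltas": [{"linear": [0,0,30],"twist": 0,"claw": 0.1},{"linear": [0,0,70],"twist": 0,"claw": 0.1},{"linear": [-30,45,90],"twist": 7,"claw": 0.1},{"linear": [-166,250,90],"twist": 7,"claw": 0.1},{"linear": [-166,250,90],"twist": 7,"claw": 0.1},{"linear": [-166,250,90],"twist": 7,"claw": 0.1},{"linear": [-166,250,90],"twist": 7,"claw": 0.1},{"linear": [-166,250,90],"twist": 7,"claw": 0.1},{"linear": [-166,250,90],"twist": 7,"claw": 0.1},{"linear": [-166,250,90],"twist": 7,"claw": 0.1},{"linear": [-166,250,60],"twist": 7,"claw": 0.1},{"linear": [-166,250,45],"twist": 7,"claw": 0.1}]}}

```text
clock: 8.08
position: [0.437, 0.1562, 0.0658]
ee_rot: [-0.0, 0.995, -0.097, 0.001]
contact_force: [0.6, -0.4, -1.7]
width: 0.0307
gripper_force: 51.1
```

>>> {"name": "drive_tool", "arguments": {"deltas": [{"linear": [0,0,-5],"twist": 0,"claw": 0.1},{"linear": [0,0,-5],"twist": 0,"claw": 0.1},{"linear": [0,0,-5],"twist": 0,"claw": 0.1}]}}

```text
clock: 8.33
position: [0.4383, 0.1551, 0.0615]
ee_rot: [-0.0, 0.995, -0.098, 0.0]
contact_force: [0.1, 0.1, 0.2]
width: 0.0312
gripper_force: 51.1
```

>>> {"name": "drive_tool", "arguments": {"deltas": [{"linear": [0,0,-5],"twist": 0,"claw": 0.1},{"linear": [0,0,-8],"twist": 0,"claw": 0.1},{"linear": [0,0,-10],"twist": 0,"claw": 0.1},{"linear": [0,0,-11],"twist": 0,"claw": 0.1},{"linear": [0,0,-11],"twist": 0,"claw": 0.1},{"linear": [0,0,-11],"twist": 0,"claw": 0.1}]}}

```text
clock: 8.83
position: [0.438, 0.1552, 0.0511]
ee_rot: [0.0, 0.995, -0.098, 0.001]
contact_force: [-2.0, -0.7, 7.6]
width: 0.0311
gripper_force: 52.1
```

Contact of about 8 N, so it is down. Release and head for the portal, with the closing line at about 95.5°.

>>> {"name": "drive_tool", "arguments": {"deltas": [{"linear": [0,0,0],"twist": 0,"claw": 0.7},{"linear": [0,0,0],"twist": 0,"claw": 0.7},{"linear": [0,0,0],"twist": 0,"claw": 0.7},{"linear": [0,0,0],"twist": 0,"claw": 0.7},{"linear": [0,0,30],"twist": 0,"claw": 0.8},{"linear": [0,0,70],"twist": 0,"claw": 1},{"linear": [0,0,110],"twist": 0,"claw": 1},{"linear": [154,-476,120],"twist": 17,"claw": 1},{"linear": [154,-476,120],"twist": 17,"claw": 1},{"linear": [154,-476,120],"twist": 17,"claw": 1},{"linear": [154,-476,120],"twist": 17,"claw": 1},{"linear": [154,-476,120],"twist": 17,"claw": 1}]}}

```text
clock: 9.83
position: [0.4986, -0.0331, 0.1642]
ee_rot: [0.0, 0.999, 0.051, 0.0]
contact_force: [0.6, 0.7, 0.1]
width: 0.0854
gripper_force: 0.0
```

>>> {"name": "drive_tool", "arguments": {"deltas": [{"linear": [94,-291,-10],"twist": 0,"claw": 1},{"linear": [94,-291,-10],"twist": 0,"claw": 1},{"linear": [94,-291,-10],"twist": 0,"claw": 1},{"linear": [94,-291,-10],"twist": 0,"claw": 1},{"linear": [94,-291,-10],"twist": 0,"claw": 1},{"linear": [94,-291,-10],"twist": 0,"claw": 1},{"linear": [94,-291,-10],"twist": 0,"claw": 1},{"linear": [94,-291,-10],"twist": 0,"claw": 1},{"linear": [94,-291,-10],"twist": 0,"claw": 1},{"linear": [94,-291,-10],"twist": 0,"claw": 1}]}}

```text
clock: 10.67
position: [0.5919, -0.323, 0.1528]
ee_rot: [-0.001, 0.999, 0.05, -0.001]
contact_force: [-0.6, 0.7, -0.5]
width: 0.0855
gripper_force: 0.0
```

Run:
```python
from h import *
im=grab('scene','s4'); c=im[120:320,200:480,::-1]
cv2.imwrite('pics/s4c.png',cv2.resize(c,None,fx=2.8,fy=2.8,interpolation=cv2.INTER_CUBIC))
s=sensors.get_state(); print(s['position'],s['ee_rot'],s['width'])
```

```text
[ 0.59167545 -0.32172732  0.15313679] [-9.75330725e-04  9.98742420e-01  5.01196641e-02 -8.04440359e-04] 0.08536526669855513
```

View pics/s4c.png

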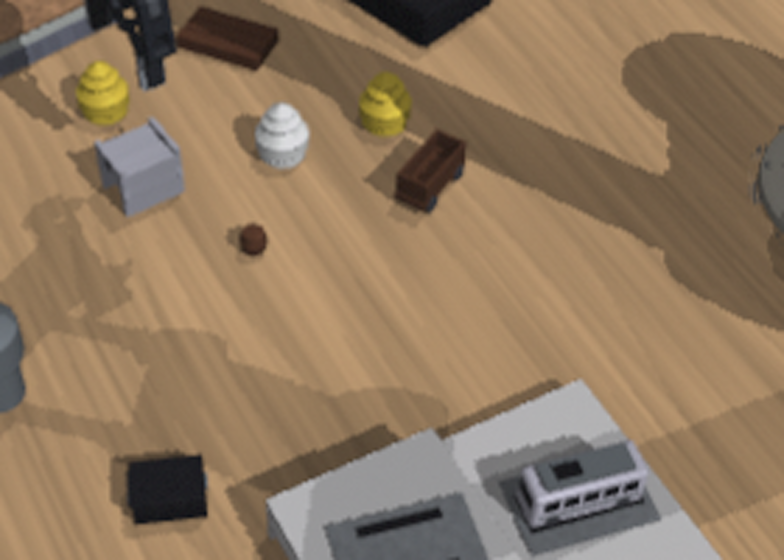

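The tram is on its plaque, aligned (crop (585,485)). The gripper is above the portal (crop (140,165)) and clear of the yellow tree.

>>> {"name": "drive_tool", "arguments": {"deltas": [{"linear": [0,-1,-40],"twist": 0,"claw": 1},{"linear": [0,-1,-80],"twist": 0,"claw": 1},{"linear": [0,-1,-110],"twist": 0,"claw": 1},{"linear": [0,-1,-130],"twist": 0,"claw": 1},{"linear": [0,-1,-130],"twist": 0,"claw": 1},{"linear": [0,-1,-130],"twist": 0,"claw": 0.3},{"linear": [0,-1,-130],"twist": 0,"claw": 0.3},{"linear": [0,-1,-130],"twist": 0,"claw": 0.3},{"linear": [0,-1,-130],"twist": 0,"claw": 0.3},{"linear": [0,-1,-130],"twist": 0,"claw": 0.3},{"linear": [0,-1,-130],"twist": 0,"claw": 0.3},{"linear": [0,-1,-130],"twist": 0,"claw": 0.3}]}}

```text
clock: 11.72
position: [0.5938, -0.3236, 0.0268]
ee_rot: [0.001, 0.999, 0.05, 0.002]
contact_force: [-0.1, 3.0, 6.5]
width: 0.0492
gripper_force: 54.0
```

>>> {"name": "drive_tool", "arguments": {"deltas": [{"linear": [0,0,15],"twist": 0,"claw": 0.3},{"linear": [0,0,45],"twist": 0,"claw": 0.3},{"linear": [0,0,80],"twist": 0,"claw": 0.3},{"linear": [-2,20,105],"twist": -4,"claw": 0.3},{"linear": [-13,467,105],"twist": -17,"claw": 0.3},{"linear": [-13,467,105],"twist": -17,"claw": 0.3},{"linear": [-13,467,105],"twist": -17,"claw": 0.3},{"linear": [-13,467,105],"twist": -17,"claw": 0.3},{"linear": [-13,467,105],"twist": -17,"claw": 0.3},{"linear": [-13,467,105],"twist": -17,"claw": 0.3},{"linear": [-13,467,105],"twist": -17,"claw": 0.3},{"linear": [-13,467,105],"twist": -17,"claw": 0.3}], "squeeze": 80}}

```text
clock: 12.72
position: [0.5816, 0.0315, 0.1295]
ee_rot: [0.0, 0.995, -0.098, 0.0]
contact_force: [0.9, -0.5, -2.9]
width: 0.0491
gripper_force: 84.0
```

>>> {"name": "drive_tool", "arguments": {"deltas": [{"linear": [-2,108,0],"twist": 0,"claw": 0.3},{"linear": [-2,108,0],"twist": 0,"claw": 0.3},{"linear": [-2,108,0],"twist": 0,"claw": 0.3},{"linear": [-2,108,0],"twist": 0,"claw": 0.3},{"linear": [-2,108,-20],"twist": 0,"claw": 0.3},{"linear": [-2,108,-38],"twist": 0,"claw": 0.3},{"linear": [-2,108,-38],"twist": 0,"claw": 0.3},{"linear": [-2,108,-38],"twist": 0,"claw": 0.3}]}}

```text
clock: 13.38
position: [0.5792, 0.137, 0.0904]
ee_rot: [0.001, 0.995, -0.098, -0.001]
contact_force: [-0.6, -0.4, -3.3]
width: 0.0489
gripper_force: 83.9
```

Run:
```python
from h import *
im=grab('scene','s5'); c=im[220:420,280:500,::-1]
cv2.imwrite('pics/s5c.png',cv2.resize(c,None,fx=2.9,fy=2.9,interpolation=cv2.INTER_CUBIC))
s=sensors.get_state(); print(s['position'],s['ee_rot'],s['width'])
```

```text
[0.58029253 0.13715946 0.09139178] [ 1.78550663e-04  9.95179190e-01 -9.80731469e-02  7.76364232e-05] 0.04892766834765475
```

View pics/s5c.png

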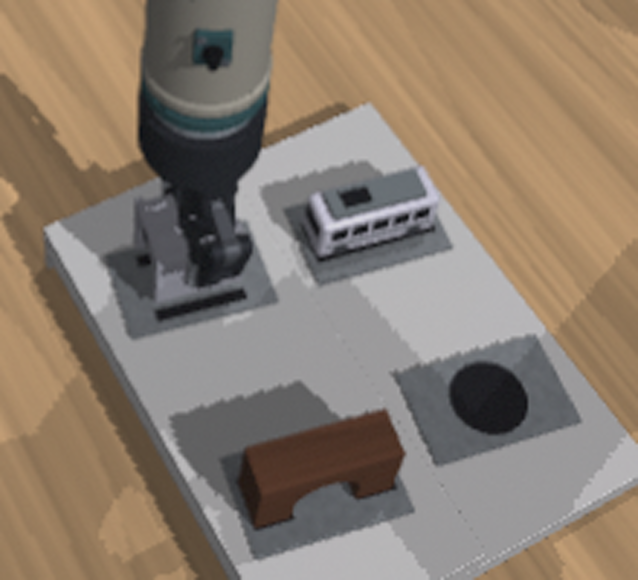

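>>> {"name": "drive_tool", "arguments": {"deltas": [{"linear": [1,5,-4],"twist": 0,"claw": 0.3},{"linear": [1,5,-7],"twist": 0,"claw": 0.3},{"linear": [1,5,-9],"twist": 0,"claw": 0.3},{"linear": [1,5,-11],"twist": 0,"claw": 0.3},{"linear": [1,5,-12],"twist": 0,"claw": 0.3},{"linear": [1,5,-12],"twist": 0,"claw": 0.3},{"linear": [1,5,-12],"twist": 0,"claw": 0.3}]}}

```text
clock: 14.02
position: [0.5813, 0.1427, 0.0799]
ee_rot: [0.0, 0.995, -0.098, 0.0]
contact_force: [-2.5, 0.1, 4.3]
width: 0.0491
gripper_force: 84.6
```

>>> {"name": "drive_tool", "arguments": {"deltas": [{"linear": [0,0,-0.5],"twist": 0,"claw": 0.85},{"linear": [0,0,0],"twist": 0,"claw": 0.85},{"linear": [0,0,0],"twist": 0,"claw": 0.85},{"linear": [0,0,0],"twist": 0,"claw": 0.85},{"linear": [0,0,25],"twist": 0,"claw": 0.9},{"linear": [0,0,65],"twist": 0,"claw": 1},{"linear": [0,0,90],"twist": 0,"claw": 1},{"linear": [-20,-72,90],"twist": 11,"claw": 1},{"linear": [-20,-72,90],"twist": 11,"claw": 1},{"linear": [-20,-72,90],"twist": 11,"claw": 1},{"linear": [-20,-72,90],"twist": 11,"claw": 1}], "squeeze": 35}}

```text
clock: 14.93
position: [0.5608, 0.0695, 0.1692]
ee_rot: [-0.0, 1.0, -0.004, 0.0]
contact_force: [-0.4, -0.4, -0.2]
width: 0.0853
gripper_force: 0.0
```

>>> {"name": "drive_tool", "arguments": {"deltas": [{"linear": [-103,-376,-20],"twist": 0,"claw": 1},{"linear": [-103,-376,-20],"twist": 0,"claw": 1},{"linear": [-103,-376,-20],"twist": 0,"claw": 1},{"linear": [-103,-376,-20],"twist": 0,"claw": 1},{"linear": [-103,-376,-20],"twist": 0,"claw": 1},{"linear": [-103,-376,-20],"twist": 0,"claw": 1},{"linear": [-103,-376,-20],"twist": 0,"claw": 1},{"linear": [-103,-376,-20],"twist": 0,"claw": 1},{"linear": [-103,-376,-20],"twist": 0,"claw": 1},{"linear": [-103,-376,-20],"twist": 0,"claw": 1},{"linear": [-103,-376,-20],"twist": 0,"claw": 1},{"linear": [-103,-376,-20],"twist": 0,"claw": 1}]}}

```text
clock: 15.93
position: [0.4585, -0.3054, 0.1484]
ee_rot: [-0.001, 1.0, -0.003, 0.0]
contact_force: [-0.3, 0.5, 0.3]
width: 0.0857
gripper_force: 0.0
```

Run:
```python
from h import *
im=grab('scene','s6'); c=im[120:430,220:490,::-1]
cv2.imwrite('pics/s6c.png',cv2.resize(c,None,fx=1.9,fy=1.9,interpolation=cv2.INTER_CUBIC))
s=sensors.get_state(); print(s['position'],s['ee_rot'],s['width'])
# tree apex: white blob
hsv=cv2.cvtColor(im,cv2.COLOR_RGB2HSV); m=((hsv[...,1]<45)&(hsv[...,2]>130)).astype(np.uint8)
m[:,:285]=0;m[:,318:]=0;m[:150]=0;m[190:]=0
v,u=np.nonzero(m); print('tree bbox',u.min(),u.max(),v.min(),v.max(),'pred rim L/R, apex',proj('scene',[(.457,-.306,.019),(.457,-.306,.06)]))
```

```text
[ 0.45859522 -0.30433342  0.14851183] [-7.98069289e-04  9.99997038e-01 -2.29830970e-03 -7.34349932e-05] 0.08548498377051615
tree bbox 292 310 157 179 pred rim L/R, apex [[301.64522114 167.59416239]
 [301.22480667 155.85054481]]
```

View pics/s6c.png

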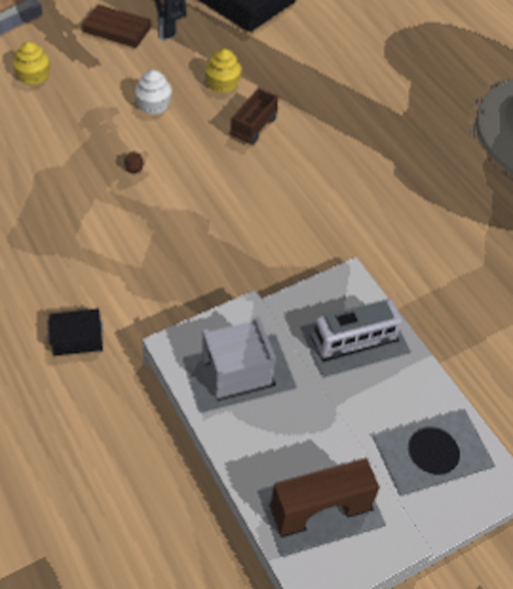

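The portal, tram and arch all stand on their plaques, and the tree is where I estimated it. Now grasping the tree.

>>> {"name": "drive_tool", "arguments": {"deltas": [{"linear": [-1,-1,-40],"twist": 0,"claw": 1},{"linear": [-1,-1,-75],"twist": 0,"claw": 1},{"linear": [-1,-1,-105],"twist": 0,"claw": 1},{"linear": [-1,-1,-125],"twist": 0,"claw": 1},{"linear": [-1,-1,-136],"twist": 0,"claw": 1},{"linear": [-1,-1,-136],"twist": 0,"claw": 1},{"linear": [-1,-1,-136],"twist": 0,"claw": 0.7},{"linear": [-1,-1,-136],"twist": 0,"claw": 0.6},{"linear": [-1,-1,-136],"twist": 0,"claw": 0.5},{"linear": [-1,-1,-136],"twist": 0,"claw": 0.4},{"linear": [-1,-1,-136],"twist": 0,"claw": 0.4},{"linear": [-1,-1,-136],"twist": 0,"claw": 0.4}]}}

```text
clock: 16.98
position: [0.4582, -0.3062, 0.0147]
ee_rot: [0.0, 1.0, -0.002, 0.001]
contact_force: [1.2, 2.9, 7.2]
width: 0.0484
gripper_force: 36.2
```

>>> {"name": "drive_tool", "arguments": {"deltas": [{"linear": [0,0,10],"twist": 0,"claw": 0.4},{"linear": [0,0,30],"twist": 0,"claw": 0.4},{"linear": [0,0,60],"twist": 0,"claw": 0.4},{"linear": [0,0,95],"twist": 0,"claw": 0.4},{"linear": [0,10,125],"twist": 0,"claw": 0.4},{"linear": [-3,35,125],"twist": 0,"claw": 0.4},{"linear": [-3,70,125],"twist": 0,"claw": 0.4},{"linear": [-6,105,125],"twist": 0,"claw": 0.4},{"linear": [-6,140,125],"twist": 0,"claw": 0.4},{"linear": [-6,175,125],"twist": 0,"claw": 0.4},{"linear": [-8,210,125],"twist": 0,"claw": 0.4},{"linear": [-8,245,125],"twist": 0,"claw": 0.4}]}}

```text
clock: 17.98
position: [0.4484, -0.0599, 0.1388]
ee_rot: [0.0, 1.0, -0.002, 0.0]
contact_force: [1.3, 0.4, -1.0]
width: 0.0486
gripper_force: 36.7
```

>>> {"name": "drive_tool", "arguments": {"deltas": [{"linear": [0,35,0],"twist": 0,"claw": 0.4},{"linear": [0,70,0],"twist": 0,"claw": 0.4},{"linear": [0,105,0],"twist": 0,"claw": 0.4},{"linear": [-4,140,0],"twist": 0,"claw": 0.4},{"linear": [-4,175,0],"twist": 0,"claw": 0.4},{"linear": [-4,210,0],"twist": 0,"claw": 0.4},{"linear": [-8,245,0],"twist": 0,"claw": 0.4},{"linear": [-8,280,0],"twist": 0,"claw": 0.4},{"linear": [-8,315,0],"twist": 0,"claw": 0.4},{"linear": [-8,345,0],"twist": 0,"claw": 0.4},{"linear": [-8,362,0],"twist": 0,"claw": 0.4},{"linear": [-8,362,0],"twist": 0,"claw": 0.4}]}}

```text
clock: 18.98
position: [0.4415, 0.3042, 0.1388]
ee_rot: [-0.001, 1.0, -0.0, 0.001]
contact_force: [-0.5, -0.4, -0.4]
width: 0.0486
gripper_force: 36.7
```

>>> {"name": "drive_tool", "arguments": {"deltas": [{"linear": [0,0,-25],"twist": 0,"claw": 0.4},{"linear": [0,0,-50],"twist": 0,"claw": 0.4},{"linear": [0,0,-70],"twist": 0,"claw": 0.4},{"linear": [0,0,-70],"twist": 0,"claw": 0.4},{"linear": [0,0,-70],"twist": 0,"claw": 0.4}]}}

```text
clock: 19.4
position: [0.4406, 0.2996, 0.0678]
ee_rot: [0.001, 1.0, -0.002, -0.001]
contact_force: [0.7, -0.1, -1.4]
width: 0.0486
gripper_force: 36.8
```

Target z is about 42.7 with y at 301.5.

>>> {"name": "drive_tool", "arguments": {"deltas": [{"linear": [0,1,-8],"twist": 0,"claw": 0.4},{"linear": [0,1,-14],"twist": 0,"claw": 0.4},{"linear": [0,1,-19],"twist": 0,"claw": 0.4},{"linear": [0,1,-22],"twist": 0,"claw": 0.4},{"linear": [0,1,-24],"twist": 0,"claw": 0.4},{"linear": [0,1,-25.5],"twist": 0,"claw": 0.4},{"linear": [0,1,-25.5],"twist": 0,"claw": 0.4},{"linear": [0,1,-25.5],"twist": 0,"claw": 0.4}]}}

```text
clock: 20.07
position: [0.4412, 0.3018, 0.0427]
ee_rot: [0.0, 1.0, -0.002, 0.0]
contact_force: [-0.6, -0.7, 0.2]
width: 0.0488
gripper_force: 36.9
```

>>> {"name": "drive_tool", "arguments": {"deltas": [{"linear": [0,0,-0.7],"twist": 0,"claw": 0.4},{"linear": [0,0,-0.7],"twist": 0,"claw": 0.4},{"linear": [0,0,-0.7],"twist": 0,"claw": 0.65},{"linear": [0,0,-0.7],"twist": 0,"claw": 0.8},{"linear": [0,0,-0.7],"twist": 0,"claw": 1},{"linear": [0,0,-0.7],"twist": 0,"claw": 1},{"linear": [0,0,-0.7],"twist": 0,"claw": 1},{"linear": [0,0,20],"twist": 0,"claw": 1},{"linear": [0,0,55],"twist": 0,"claw": 1},{"linear": [0,0,95],"twist": 0,"claw": 1},{"linear": [0,0,130],"twist": 0,"claw": 1},{"linear": [0,0,130],"twist": 0,"claw": 1}]}}

```text
clock: 21.07
position: [0.4453, 0.3039, 0.1797]
ee_rot: [-0.003, 1.0, -0.002, 0.006]
contact_force: [1.3, 0.6, -0.9]
width: 0.0852
gripper_force: 0.0
```

>>> {"name": "drive_tool", "arguments": {"deltas": [{"linear": [0,-380,40],"twist": 0,"claw": 1},{"linear": [0,-380,40],"twist": 0,"claw": 1},{"linear": [0,-380,40],"twist": 0,"claw": 1},{"linear": [0,-380,40],"twist": 0,"claw": 1},{"linear": [0,-380,40],"twist": 0,"claw": 1},{"linear": [0,-380,40],"twist": 0,"claw": 1},{"linear": [0,-380,40],"twist": 0,"claw": 1},{"linear": [0,-380,40],"twist": 0,"claw": 1},{"linear": [0,-380,40],"twist": 0,"claw": 1},{"linear": [0,-380,40],"twist": 0,"claw": 1},{"linear": [0,-380,40],"twist": 0,"claw": 1},{"linear": [0,-380,40],"twist": 0,"claw": 1}]}}

```text
clock: 22.07
position: [0.4407, -0.078, 0.2119]
ee_rot: [-0.001, 1.0, -0.003, -0.001]
contact_force: [-0.6, 0.8, -0.4]
width: 0.0852
gripper_force: 0.0
```

Run:
```python
from h import *
t=grab('top','t7')[170:330,110:290,::-1]; s=grab('scene','s7')[240:450,280:510,::-1]
t=cv2.resize(t,(400,356),interpolation=cv2.INTER_CUBIC); s=cv2.resize(s,(400,365),interpolation=cv2.INTER_CUBIC)
o=np.zeros((365,800,3),np.uint8); o[:356,:400]=t; o[:,400:]=s; cv2.imwrite('pics/f.png',o)
# predicted top-centre pixels in crop for ideal placement
for n,X in(('arch',(.5825,.3055,.108)),('portal',(.58,.143,.102)),('tram',(.438,.155,.07)),('tree',(.441,.3015,.088))):
    print(n,np.round((proj('top',[X])[0]-[110,170]+.5)*400/180),np.round((proj('scene',[X])[0]-[280,240]+.5)*400/230+[400,0]))
print(sensors.get_state()['position'])
```

```text
arch [ 87. 106.] [598. 232.]
portal [266. 107.] [518. 108.]
tram [259. 263.] [627.  81.]
tree [ 95. 261.] [706. 177.]
[ 0.44069819 -0.07679218  0.2119579 ]
```

View pics/f.png

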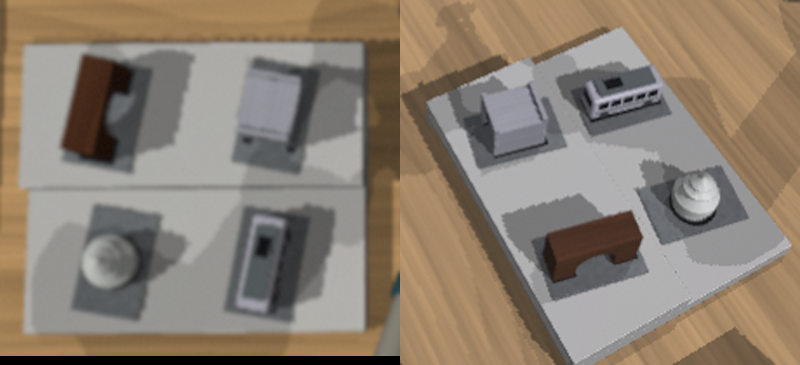

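All four stand on their plaques, with tops within a few pixels of ideal. I'll take one closer crop of the portal and tree from both views to be sure of centring.

Run:
```python
from h import *
t=cv2.imread('pics/t7.png'); s=cv2.imread('pics/s7.png')
def quad(cam,c,z,sx,sy,a=np.radians(-11)):
    R=np.array([[np.cos(a),-np.sin(a)],[np.sin(a),np.cos(a)]])
    P=np.array([[-sx,-sy],[sx,-sy],[sx,sy],[-sx,sy]])/2@R.T+c
    return proj(cam,np.c_[P,np.full(4,z)])
o=np.zeros((580,800,3),np.uint8)
for i,(cam,im,n,(u,v)) in enumerate((('top',t,'p',(212,190)),('scene',s,'p',(310,275)),('top',t,'tr',(135,255)),('scene',s,'tr',(410,325)))):
    f=6; c=cv2.resize(im[v:v+48,u:u+66],None,fx=f,fy=f,interpolation=cv2.INTER_CUBIC)
    q=[((.58,.143),.053,.060,.050),((.58,.143),.108,.060,.050)] if n=='p' else [((.441,.3015),.028,.052,.052),((.441,.3015),.028+.019,.05,.05)]
    for k in q:
        p=((quad(cam,*k)-[u,v]+.5)*f).astype(int); cv2.polylines(c,[p],True,(0,0,255) if k is q[0] else (0,255,0),1)
    o[(i//2)*290:(i//2)*290+288,(i%2)*400:(i%2)*400+396]=c
cv2.imwrite('pics/g.png',o)
```

```text
(no output)
```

View pics/g.png

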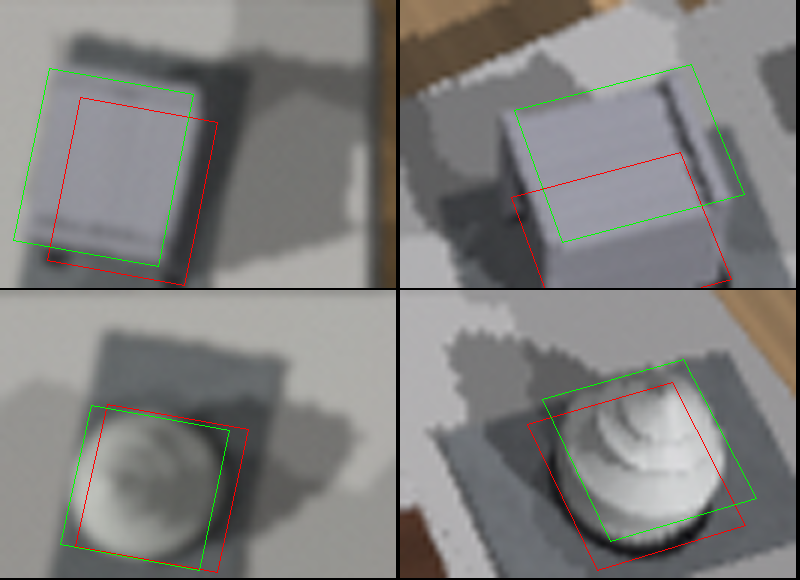

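The portal and tree sit within a few mm of their footprints (tolerance 12 mm), aligned and upright. Handing in.

```bash
python3 -c "
from h import *
print(manip.sign_off())"
```

```text
the job is handed in; nothing more can be done
None
```

The job is handed in: the tram, arch, portal and tree stand upright on their matching plaques, by the last pictures a few mm off centre at most, and the arm never touched the lid box; the hand-in returned no verdict.

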